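# Free and open the seized blue ball valve

## Robot

A 6-joint arm with a two-finger parallel gripper is mounted at the origin on a cart in front of the work surface, level with it; the furniture and walls round the work are solid. World frame = base frame: x ahead of the robot, y to its left, z up, the work surface at z = 0. Lengths are in m, angles in rad, forces in N, time in s.
With the tool pointing down it reaches from about 0.15 to 0.775 m from the base axis. Payload 6.1 kg.
Tool frame: the origin (TCP) lies at the very end of the fingers, on their centre line; the grasp point (between the pads) lies 19 mm behind it (grasp_offset is the distance from the TCP to the grasp point, in m); z points along the fingers, y is the line along which they close (so a half turn about z gives the same grasp; the last joint's range is limited). The gripper opens to 85 mm and grips with 20 to 120 N. Pads are 22 mm wide; open, the fingers measure 114 mm over their backs; the gripper's body (76 mm by 85 mm) begins 54 mm behind the grasp point. The pads swing forward as they close: fully open they stand 13 mm farther back than shut.
Start: joints at [1.132, 0.126, -0.04, 1.405, 0, 1.571], TCP at [0.223, 0.475, 0.231] pointing down, gripper open.
Joint ranges: [-2.72, 2.72], [-0.95, 1.95], [-1.27, 1.35], [-1.78, 2.02], [-1.46, 1.47], [-3.14, 3.14]. Speed limits (rad/s): [2.39, 2.39, 3.01, 3.14, 3.14, 3.14].

## Interface

Orientations are given as [roll, pitch, yaw] about the fixed x, y, z axes, in that order (R = Rz(yaw) Ry(pitch) Rx(roll)).
In Python, from station import move_to, movel, move_j, grip, wait, ik, get_state, snapshot, get_calibration, Unreachable, close_job, grasp_offset gives the robot as it stands. Calls block until the motion is done:
- move_to(position, orientation): joint-space move of the TCP to a pose.
- movel(position, rotation=None, vel=0.15): straight line of the TCP; rotation=None keeps the orientation; vel is the mean speed in m/s.
- move_j(angles): joint-space move.
- grip(opening, grip_force=None): opening from 0.0 (shut) to 1.0 (fully open); grip_force is the grip in N (None keeps the last); returns when the fingers have stopped.
- wait(seconds).
- ik(position, orientation): joint angles nearest the present ones, or None.
- get_state(): the state.
- snapshot(name): name is "scene" or "side" or "wrist"; returns the picture (384x512x3 uint8, red, green, blue); there is no depth.
- get_calibration(name): a dict with "fx", "fy", "cx", "cy" (pixels), "k1" (the pictures are not rectified: a ray, as slopes to the right and down, at radius r is drawn at 1 + k1 r^2 times it, then the intrinsics apply), "world_from_camera" (4x4, takes a point from camera to world coordinates); the wrist camera has in their place "T_tool_cam" (4x4, takes a point from camera to tool coordinates, whose origin is the TCP and whose axes are the flange's). Camera axes: x right, y down, z forward; pixel columns grow to the right and rows downward; lengths in m; the calibration is good to about 2 mm. A picture is of the moment at which its call begins: read the wrist's pose just before it. get_calibration takes no time and is no camera call.
A pose or a line that the arm cannot do raises Unreachable and nothing moves.
- close_job(): hands the job in; it is judged then, once.
The state is a dict: "time_s": time; "joint_positions": joint angles; "joint_velocities": joint speeds; "effort": joint torques, N m; "position": TCP position; "eef_rot": TCP orientation; "force": force on the tool from outside, world axes, zero at the start; "moment": the same for the moment, N m; "gripper_width": opening from 0.0 (shut) to 1.0 (fully open); "gripper_force": force on a finger pad.
Only numpy, scipy, OpenCV 4.12 (cv2) and the standard library are available. Lean on these libraries where they do the work, as an engineer would, in place of code of your own. Each camera call takes 0.05 s, during which the arm holds its last target. There are 200 camera calls.

## Task

The little bench ball valve with the blue handle has seized shut from standing. Break it loose with a short, firm counter-clockwise twist (seen from above), then turn the now free handle on until it lies in line with the pipe, fully open, and let go. Leave the red-handled valve shut and the amber bottle standing undisturbed.

Things in the scene. Friction and masses are not known exactly. Their poses are not given: they have to be found in the camera images.
- blue_handle (a joint): Blue handle's angle, rad, counter-clockwise from above, about the vertical axis through blue_grip: 0 shut (across the pipe), 1.57 in line with the pipe, end stop 1.6. Seized: it holds until twisted with about 0.4 N m; once moving the drag fades, half gone by 0.15 rad, and from about 0.35 rad on it turns freely (below 0.1 N m). It stays wherever it is left.
- blue_grip (a point): Grip point on the blue handle's axis, 96 mm above the worktop. The handle is an upright flat bar 56 mm long (point x), 12 mm thick (point y), 30 mm tall (74 to 104 mm above the worktop): grip its two flat faces from above, fingers closing along point y. The point turns with it. Below 77 mm there is a collar 25 mm wide, below 72 mm the brass valve body.
- red_handle (a joint): Angle of the red handle of the other valve, 0 = shut; it stays shut. Both valves are built alike: brass, fixed to the worktop on a dark steel foot 85 x 100 mm, centres 0.2 m or more apart; the level pipe, 130 mm end to end, 48 mm above the worktop, lies at right angles to the shut handle.
- amber_bottle: brown glass bottle with a blue cap, 56 mm wide, 103 mm tall, loose, standing behind the valves; origin at the centre of its underside, z up. A bystander.

How it is judged:
On the way:
1. the blue handle has broken loose (turned past about 17 degrees) (value of joint blue_handle above 0.3 rad), for 0.1 s.
At the end, for the whole second after the job is handed in: The blue handle rests within 15 degrees of in line with its pipe (joint above 1.3 rad), the red handle is still shut (below 0.1 rad), and the amber bottle stands upright within 30 mm of where it was (value of joint blue_handle above 1.3 rad and velocity of joint blue_handle between -0.1 and 0.1 rad/s and value of joint red_handle below 0.1 rad and angle between amber_bottle's own z axis and vertical below 0.1 rad and distance of amber_bottle from where it was at the start of the episode below 0.03 m); the robot touches nothing.
It fails at once if the red valve is turned (value of joint red_handle above 0.2 rad).
It fails at once if the amber bottle is shoved or knocked over (distance of amber_bottle from where it was at the start of the episode above 0.03 m or angle between amber_bottle's own z axis and vertical above 0.35 rad).
It also fails if it takes over 32 s, if anything falls off the work surface, if the arm or the gripper's body presses on something with over 40 N, if the wrist force passes 120 N, or if a joint passes its speed limit or range.

## Working session

There is one attempt and no reset: what is moved stays moved. The work goes in short steps, each a Python script; the robot and the scene stay as the last script left them, time stands still between calls to the robot, and variables do not carry over. Pictures are saved under pics/ and viewed, at most 10 in all, crops included, and the job is handed in when it is done.

```bash
mkdir -p pics
python3 - <<'E'
from station import *
import cv2, numpy as np
a=[snapshot(n) for n in("scene","side","wrist")]
for n,i in zip(("scene","side","wrist"),a): cv2.imwrite(f"pics/{n}0.png",i[:,:,::-1])
for n in("scene","side","wrist"): print(n,get_calibration(n))
s=get_state(); print(s, grasp_offset)
cv2.imwrite("pics/a.png",np.hstack(a[:2])[:,:,::-1][:, :])
E
python3 -c "
import cv2
cv2.imwrite('pics/s.png',cv2.resize(cv2.imread('pics/scene0.png'),(800,600)))
cv2.imwrite('pics/d.png',cv2.resize(cv2.imread('pics/side0.png'),(800,600)))"
```

```text
scene {'fx': 372.95849506587393, 'fy': 372.95849506587393, 'cx': 256.80071045840987, 'cy': 200.57871229210738, 'k1': -0.03584621778109262, 'world_from_camera': array([[ 0.77212759, -0.47173802,  0.4257725 ,  0.1942704 ],
       [-0.63515343, -0.55184044,  0.54041859, -0.52000521],
       [-0.01997751, -0.68770297, -0.72571725,  0.70965593],
       [ 0.        ,  0.        ,  0.        ,  1.        ]])}
side {'fx': 368.9941696664467, 'fy': 368.9941696664467, 'cx': 253.94637338056438, 'cy': 193.00111873767014, 'k1': -0.017441295913689453, 'world_from_camera': array([[-0.98532018, -0.12158391,  0.11983945,  0.4202215 ],
       [-0.16903273,  0.59647079, -0.78463401,  0.62870405],
       [ 0.02391813, -0.79337252, -0.60826637,  0.60787695],
       [ 0.        ,  0.        ,  0.        ,  1.        ]])}
wrist {'fx': 290.85772254633974, 'fy': 290.85772254633974, 'cx': 261.13020492972055, 'cy': 192.59879157636414, 'k1': -0.04184712645274634, 'T_tool_cam': array([[-5.23681629e-04, -9.58004992e-01, -2.86751043e-01,
         7.52713149e-02],
       [ 9.99999863e-01, -5.02698906e-04, -1.4679456
[... 209 characters left out ...]
me_s': 0.15, 'joint_positions': array([ 1.13202318e+00,  1.26281929e-01, -4.03509739e-02,  1.40539495e+00,
       -1.85893548e-05,  1.57078247e+00]), 'joint_velocities': array([ 0.00013313, -0.00390174,  0.00219121,  0.00043833,  0.0014326 ,
        0.00058487]), 'effort': array([-1.02629058e-04, -4.36275315e+01,  3.53149796e+01,  1.36085865e-02,
        1.85431745e-06,  4.84598687e-06]), 'position': array([0.22291221, 0.47499337, 0.23069758]), 'eef_rot': array([-3.14036113e+00,  1.85722806e-05,  2.70283338e+00]), 'force': array([-0.26538799,  0.20427073, -0.21717896]), 'moment': array([ 0.00077401, -0.02161276,  0.01964915]), 'gripper_force': 0.0, 'gripper_width': 1.0020215538019204} 0.0187
```

View pics/s.png

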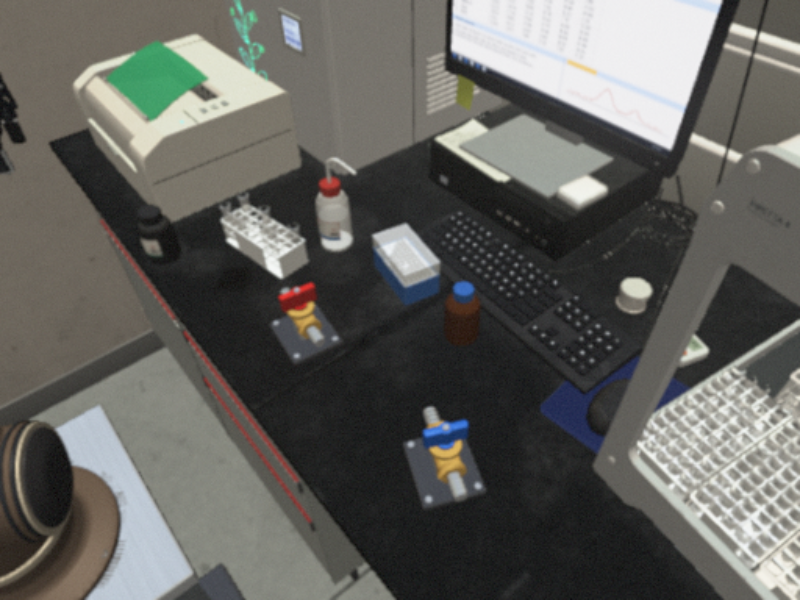

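View pics/d.png

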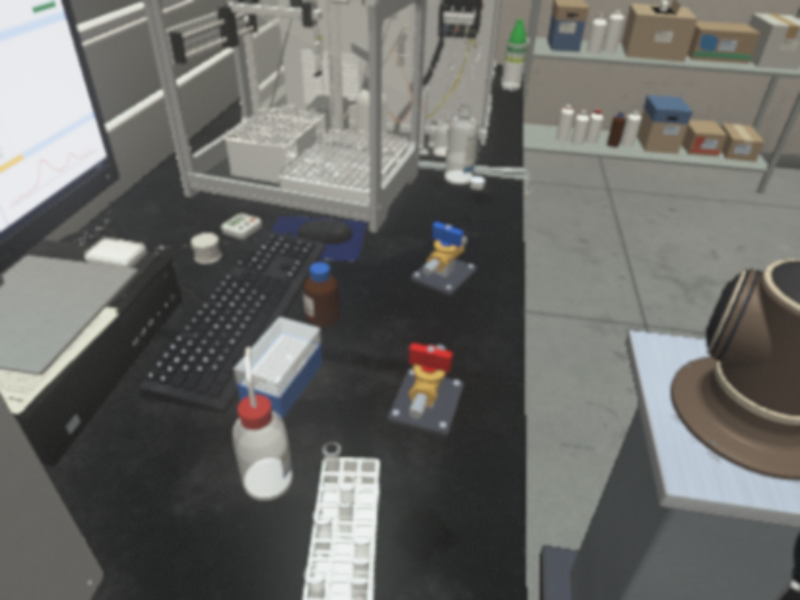

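The scene view shows the blue handle at about (445,433) in the 800 px picture, the red handle at (298,296) and the bottle at (462,312). In the side view, blue is at (447,235), red at (430,358) and the bottle at (320,295). Next I triangulate.

```bash
cat > h.py <<'E'
import cv2, numpy as np
from station import *
from scipy.spatial.transform import Rotation as R
def wfc(name, st=None):
    c=get_calibration(name)
    if name!="wrist": return c,c["world_from_camera"]
    T=np.eye(4); T[:3,:3]=R.from_euler('xyz',st["eef_rot"]).as_matrix(); T[:3,3]=st["position"]
    return c,T@c["T_tool_cam"]
def ray(c,T,p):
    K=np.array([[c["fx"],0,c["cx"]],[0,c["fy"],c["cy"]],[0,0,1]])
    u=cv2.undistortPoints(np.array([[p]],float),K,np.array([c["k1"],0,0,0,0.]))[0,0]
    return T[:3,3], T[:3,:3]@np.array([u[0],u[1],1])
def plane(c,T,p,z):
    o,d=ray(c,T,p); return o+d*(z-o[2])/d[2]
def tri(r1,r2):
    A=np.c_[r1[1],-r2[1]]; s=np.linalg.lstsq(A,r2[0]-r1[0],rcond=None)[0]
    a=r1[0]+s[0]*r1[1]; b=r2[0]+s[1]*r2[1]; return (a+b)/2,np.linalg.norm(a-b)
def blobs(img,colour,amin=40):
    h=cv2.cvtColor(img,cv2.COLOR_RGB2HSV)
    if colour=="blue": m=cv2.inRange(h,(100,150,110),(125,255,255))
    else: m=cv2.inRange(h,(0,170,110),(6,255,255))|cv2.inRange(h,(174,170,110),(180,255,255))
    cs=cv2.findContours(m,cv2.RETR_EXTERNAL,cv2.CHAIN_APPROX_NONE)[0]
    return sorted([c for c in cs if cv2.contourArea(c)>=amin],key=cv2.contourArea,reverse=True)
def cen(c):
    m=cv2.moments(c); return np.array([m["m10"],m["m01"]])/m["m00"]
E
python3 - <<'E'
from h import *
im={n:cv2.imread(f"pics/{n}0.png")[:,:,::-1].copy() for n in("scene","side")}
near={"blue":{"scene":(285,277),"side":(286,150)},"red":{"scene":(191,189),"side":(275,229)},"cap":{"scene":(296,186),"side":(205,173)}}
for k,v in near.items():
    r={}
    for n in im:
        c,T=wfc(n); bs=blobs(im[n],"red" if k=="red" else "blue",15)
        b=min(bs,key=lambda b:np.linalg.norm(cen(b)-v[n])); p=cen(b); r[n]=ray(c,T,p)
        rect=cv2.minAreaRect(b); bx=cv2.boxPoints(rect)
        e=[np.linalg.norm(bx[1]-bx[0]),np.linalg.norm(bx[2]-bx[1])]
        i=0 if e[0]<e[1] else 1
        m=[(bx[i]+bx[i+1])/2,(bx[(i+2)%4]+bx[(i+3)%4])/2]
        z=.089 if k!="cap" else .097
        P=[plane(c,T,q,z) for q in m]; d=P[1]-P[0]
        print(k,n,p.round(1),cv2.contourArea(b),"plane",plane(c,T,p,z).round(4),"len",np.linalg.norm(d).round(4),"ang",np.degrees(np.arctan2(d[1],d[0])).round(1))
    print(k,"tri",*[np.round(q,4) for q in tri(r["scene"],r["side"])])
E
```

```text
blue scene [285.6 274.4] 123.5 plane [ 0.4759 -0.2455  0.089 ] len 0.0583 ang 159.5
blue side [285.6 149.2] 136.0 plane [ 0.4706 -0.2532  0.089 ] len 0.0562 ang 157.4
blue tri [ 0.4719 -0.2474  0.0932] 0.0037
red scene [190.  186.7] 68.0 plane [0.4659 0.0814 0.089 ] len 0.0565 ang 171.1
red side [274.8 228.9] 274.0 plane [0.46   0.0704 0.089 ] len 0.0552 ang 169.7
red tri [0.4614 0.0757 0.0947] 0.0038
cap scene [296.3 184.5] 88.0 plane [ 0.6574 -0.084   0.097 ] len 0.0282 ang 139.4
cap side [204.2 171.7] 56.5 plane [ 0.6549 -0.0904  0.097 ] len 0.0268 ang 11.7
cap tri [ 0.6541 -0.0865  0.1002] 0.0013
```

View pics/wrist0.png

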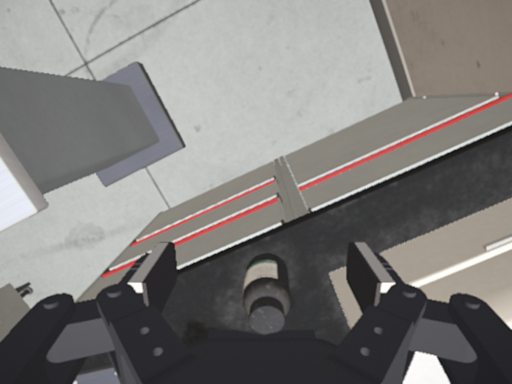

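The wrist camera is off over the left end of the bench and shows only a dark bottle and the bench edge; no valve is in view. Triangulated heights (0.093, 0.095, 0.100 m) and lengths (56–58 mm) fit the given sizes. Blue is at about (0.472, -0.247) with its long axis at about -21.5°. I'll check IK for the twist and move above.

Run:
```python
from h import *
c,T=wfc("side"); print("wash bottle foot",plane(c,T,(168,312),0).round(3), "top if z=.2",plane(c,T,(160,225),.2).round(3))
x,y=.472,-.247
for yaw in (np.radians(158.5),np.radians(-21.5)):
    for d in (0,1.57):
        q=ik([x,y,.079],[np.pi,0,yaw+d]); print(round(yaw,2),d,None if q is None else np.round(q,2))
yaw=np.radians(158.5)
best=None
for yw in (np.radians(158.5),np.radians(-21.5)):
    a,b=[ik([x,y,.079],[np.pi,0,yw+d]) for d in(0,1.57)]
    if a is not None and b is not None:
        m=max(abs(a[5]),abs(b[5])); 
        if best is None or m<best[0]: best=(m,yw)
print(best); yw=best[1]
s=get_state(); move_to([.35,.3,.33],[np.pi,0,float(s["eef_rot"][2])])
move_to([x,y,.22],[np.pi,0,yw]); wait(.3)
s=get_state(); im=snapshot("wrist"); np.save("w1.npy",np.r_[s["position"],s["eef_rot"]])
cv2.imwrite("pics/w1.png",im[:,:,::-1]); print(s["time_s"],s["position"],s["eef_rot"],s["joint_positions"].round(2))
for b in blobs(im,"blue",100)[:3]: print(cen(b),cv2.contourArea(b),cv2.minAreaRect(b))
```

```text
wash bottle foot [0.637 0.243 0.   ] top if z=.2 [0.635 0.217 0.2  ]
2.77 0 [-0.48  0.18 -0.31  1.08  0.   -0.11]
2.77 1.57 [-0.48  0.18 -0.31  1.08  0.   -1.68]
-0.38 0 [-0.48  0.18 -0.31  1.08  0.    3.03]
-0.38 1.57 [-0.48  0.18 -0.31  1.08  0.    1.46]
(np.float64(1.676871591698574), np.float64(2.7663468644110125))
3.4417 [ 0.4722525  -0.24656908  0.22015354] [3.14157129e+00 3.05672330e-04 2.76721053e+00] [-0.48  0.14 -0.05  1.38  0.   -0.11]
[498.03843897 224.18353873] 1136.0 ((497.6902160644531, 226.30259704589844), (24.46526527404785, 60.197425842285156), 3.6913859844207764)
[457.86505612 281.89726696] 683.0 ((458.40899658203125, 281.1795349121094), (26.866439819335938, 34.95633316040039), 87.1375961303711)
[256.03378378 206.21058559] 148.0 ((256.5, 203.0), (13.0, 22.0), 0.0)
```

View pics/w1.png

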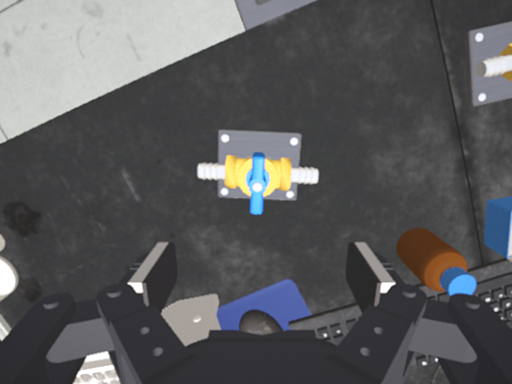

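The wrist view shows the blue handle upright in the picture from (259,153) to (256,214) with its screw at (257,186). The pipe ends are at about (200,171) and (317,175), and the bottle at (440,262) is well clear of the fingers. Refining centre and angle from this view.

Run:
```python
from h import *
im=cv2.imread("pics/w1.png")[:,:,::-1].copy(); w=np.load("w1.npy"); c,T=wfc("wrist",{"position":w[:3],"eef_rot":w[3:]})
h=cv2.cvtColor(im,cv2.COLOR_RGB2HSV); m=cv2.inRange(h,(98,90,70),(125,255,255)); r=np.zeros_like(m); r[135:235,225:295]=m[135:235,225:295]
r=cv2.morphologyEx(r,cv2.MORPH_CLOSE,np.ones((9,9),np.uint8))
ct=max(cv2.findContours(r,0,1)[0],key=cv2.contourArea); print(cv2.contourArea(ct),cv2.boundingRect(ct),cen(ct),cv2.minAreaRect(ct))
ys=np.arange(150,220,6)
for y in ys:
    xs=np.where(r[y])[0]
    if len(xs): print(y,xs[0],xs[-1],end="; ")
# axis: row mid points cast on top plane
rows=[y for y in range(140,230) if r[y].sum()>255*4]
P=np.array([plane(c,T,(np.where(r[y])[0][[0,-1]].mean(),y),.104) for y in rows])
d=np.polyfit(P[:,0],P[:,1],1); print("\naxis deg",np.degrees(np.arctan(d[0])),"ends",P[0].round(4),P[-1].round(4),np.linalg.norm(P[-1]-P[0]))
print("screw@.104",plane(c,T,(257.2,186),.104).round(4),"cam",T[:3,3].round(3))
# pipe: white-grey, top z~.055
g=cv2.inRange(h,(0,0,120),(180,90,255)); 
e=[]
for x0,x1 in((195,225),(292,322)):
    q=np.zeros_like(g); q[155:192,x0:x1]=g[155:192,x0:x1]
    k=max(cv2.findContours(q,0,1)[0],key=cv2.contourArea); print("pipe",cen(k),cv2.contourArea(k)); e.append(plane(c,T,cen(k),.05))
v=e[1]-e[0]; print("pipe deg",np.degrees(np.arctan2(v[1],v[0]))%180,"mid",(e[0]+e[1])/2, np.linalg.norm(v))
```

```text
867.0 (247, 152, 22, 63) [257.04363706 184.00884275] ((257.5, 183.0), (62.0, 21.0), 90.0)
156 253 264; 162 253 263; 168 252 263; 174 248 267; 180 247 268; 186 249 265; 192 250 263; 198 250 263; 204 249 263; 210 249 263; 
axis deg -24.120016162128103 ends [ 0.4381 -0.2362  0.104 ] [ 0.4925 -0.2593  0.104 ] 0.05906959963841466
screw@.104 [ 0.4671 -0.2485  0.104 ] cam [ 0.402 -0.219  0.363]
pipe [212.91491396 171.70076482] 523.0
pipe [302.58651026 173.67839687] 511.5
pipe deg 67.22167581094745 mid [ 0.46672553 -0.24839753  0.05      ] 0.09879224628346855
```

Handle length (59 mm, a bit of side face included) and pipe direction (67.2°, so the shut handle lies at -22.8°) agree. The centre differs by 5 mm from the fixed cameras. One more look with the wrist turned a half turn will cancel hand-eye error.

Run:
```python
from h import *
q=np.array(get_state()["joint_positions"]); 
q2=q.copy(); q2[5]=q[5]+3.1; move_j(list(q2)); wait(.3)
s=get_state(); im=snapshot("wrist"); np.save("w2.npy",np.r_[s["position"],s["eef_rot"]]); cv2.imwrite("pics/w2.png",im[:,:,::-1])
print(s["time_s"],s["position"],s["eef_rot"])
q2[5]=q[5]; move_j(list(q2)); print(get_state()["time_s"])
c,T=wfc("wrist",s); 
h=cv2.cvtColor(im,cv2.COLOR_RGB2HSV); m=cv2.inRange(h,(98,90,70),(125,255,255)); r=np.zeros_like(m); r[110:235,215:305]=m[110:235,215:305]
r=cv2.morphologyEx(r,cv2.MORPH_CLOSE,np.ones((9,9),np.uint8))
ct=max(cv2.findContours(r,0,1)[0],key=cv2.contourArea); print(cv2.contourArea(ct),cv2.boundingRect(ct),cen(ct))
r[:]=0; cv2.drawContours(r,[ct],-1,255,-1)
rows=[y for y in range(110,235) if r[y].sum()>255*4]
P=np.array([plane(c,T,(np.where(r[y])[0][[0,-1]].mean(),y),.104) for y in rows])
d=np.polyfit(P[:,0],P[:,1],1); print("axis deg",np.degrees(np.arctan(d[0])),"ends",P[0].round(4),P[-1].round(4),"mid",(P[0]+P[-1])/2)
cv2.imwrite("pics/w2c.png",cv2.resize(im[100:250,180:340,::-1],None,fx=4,fy=4,interpolation=cv2.INTER_CUBIC)[:600])
```

```text
6.4083 [ 0.47218682 -0.24669711  0.22008777] [ 3.14155115e+00 -1.70841552e-04 -3.32973131e-01]
9.075
880.5 (254, 155, 22, 64) [264.86447094 187.03161083]
axis deg -23.346276622574983 ends [ 0.5008 -0.2621  0.104 ] [ 0.4466 -0.2397  0.104 ] mid [ 0.47370455 -0.25089832  0.104     ]
```

View pics/w2c.png

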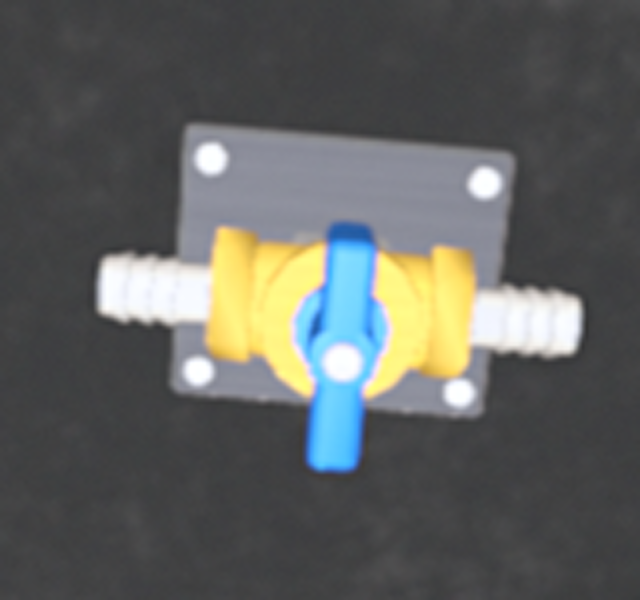

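The crop shows the screw at about (265.6,190.6) px, mid-handle, and the pipe at right angles to it. Averaging the two opposed views gives a centre of (0.4695,-0.249) and a shut angle of about -23.4°. Now the grasp.

Run:
```python
from h import *
yaw=np.radians(156.6); o=[np.pi,0,yaw]
move_to([.4695,-.249,.15],o); movel([.4695,-.249,.0795],vel=.08)
s=get_state(); print(s["time_s"],s["position"],s["force"].round(1))
grip(0.0,120); s=get_state(); print(s["time_s"],s["gripper_width"],s["gripper_force"],s["force"].round(1),s["moment"].round(2),s["joint_positions"].round(3))
```

```text
10.4917 [ 0.46986164 -0.24919461  0.08006885] [ 0.6  0.1 -0.3]
11.175 0.12050119798465359 117.54339694976807 [-2.4 -2.1  4.2] [-0.4   0.52 -0.24] [-4.880e-01  1.810e-01 -3.100e-01  1.079e+00 -1.000e-03 -7.900e-02]
```

Held (about 10 mm opening, 118 N, little side force). Break loose.

Run:
```python
from h import *
q=np.array(get_state()["joint_positions"]); np.save("q0.npy",q)
for d in (.12,.25,.45):
    t=q.copy(); t[5]-=d; move_j(list(t)); s=get_state()
    print(d,round(s["time_s"],2),s["force"].round(1),s["moment"].round(2),round(s["gripper_width"],3),s["joint_positions"][5].round(3),round(float(s["gripper_force"])))
    if np.linalg.norm(s["force"])>60: break
im=snapshot("scene"); cv2.imwrite("pics/s2.png",cv2.resize(im[200:350,200:350,::-1],None,fx=4,fy=4))
```

```text
0.12 11.43 [-0.4 -1.9  2.2] [-0.07  0.3   0.25] 0.113 -0.196 118
0.25 11.68 [-1.9 -1.2  2.2] [-0.18  0.3   0.11] 0.114 -0.324 118
0.45 11.98 [-0.7 -1.   1.1] [-0.23  0.24  0.07] 0.111 -0.522 118
```

View pics/s2.png

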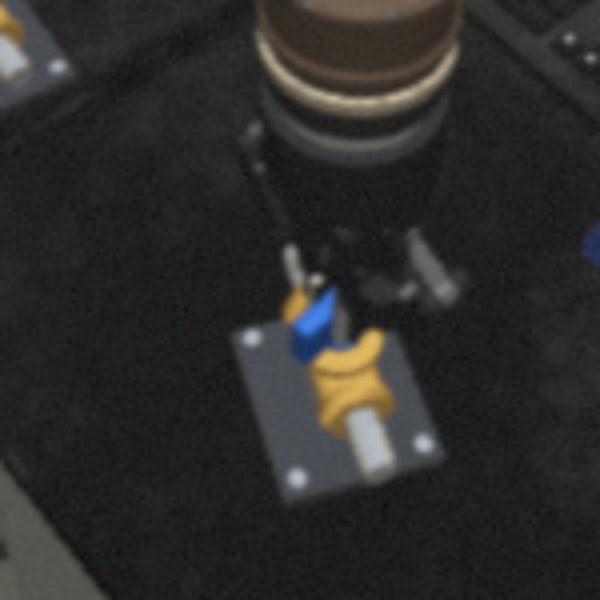

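The blue handle's free end, at (315,325) in the crop, has turned with the fingers, and the twist moment fell from 0.25 to 0.07 N m, so it is loose. Turning on, then release and check.

Run:
```python
from h import *
grip(0.0,50); q=np.load("q0.npy")
for d in (1.0,1.55):
    t=q.copy(); t[5]-=d; move_j(list(t)); s=get_state()
    print(d,round(s["time_s"],2),s["force"].round(1),s["moment"].round(2),round(s["gripper_width"],3),s["joint_positions"][5].round(3))
grip(1.0); p=get_state()["position"]; movel([p[0],p[1],.22],vel=.12); wait(.3)
s=get_state(); im=snapshot("wrist"); cv2.imwrite("pics/w3.png",im[:,:,::-1]); print(s["time_s"],s["position"],s["force"].round(1))
```

```text
1.0 12.84 [-2.3 -2.   2.1] [-0.32  0.41  0.04] 0.116 -1.076
1.55 13.43 [-1.6 -1.8  2.2] [-0.45  0.49  0.08] 0.115 -1.626
15.7667 [ 0.46920327 -0.24946124  0.21964558] [ 1.6  0.4 -0.3]
```

View pics/w3.png

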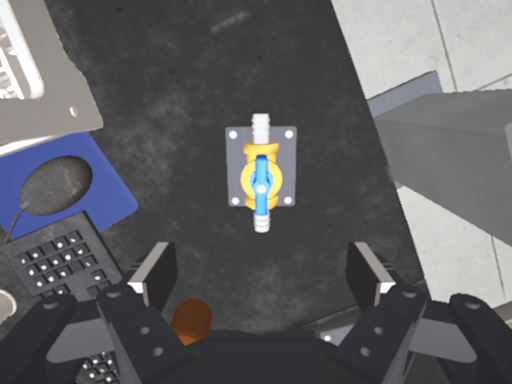

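The wrist view shows the blue handle, (262,155) to (262,215), lying in line with the pipe, (261,115) to (262,230). The gripper is clear of it, and the bottle is standing at (190,320). Handing in.

```bash
python3 -c "
from station import *
print(close_job())"
```

```text
the job is handed in; nothing more can be done
None
```

The blue valve is broken loose and its handle now lies in line with the pipe and released; the red valve and amber bottle were not touched, and the job was handed in at about 16 s (no verdict was returned).

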